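# Stock the tea organiser

## Robot

A 6-joint arm with a two-finger parallel gripper is mounted at the origin on a cart in front of the work surface, level with it; the furniture and walls round the work are solid. World frame = base frame: x ahead of the robot, y to its left, z up, the work surface at z = 0. Lengths are in m, angles in degrees, forces in N, time in s.
With the tool pointing down it reaches from about 0.375 to 0.9 m from the base axis. Payload 3.1 kg.
Tool frame: the origin (TCP) lies on the centre line of the jaws, within the pads' length; the fingertips stand 25 mm ahead of it and the grasp point (between the pads) lies 6 mm ahead of it; z points along the fingers, y is the line along which they close (so a half turn about z gives the same grasp; the last joint's range is limited). The gripper opens to 87 mm and grips with 3 to 60 N. Pads are 19 mm wide; open, the fingers measure 117 mm over their backs; the gripper's body (75 mm by 190 mm) begins 51 mm behind the grasp point.
Start: joints at [-82.649, 30.224, 82.088, -0, 67.689, -10.227], TCP at [0.189, -0.596, 0.248] pointing down, gripper open.
Joint ranges: [-176.69, 176.69], [-43.24, 126.21], [12.49, 139.97], [-82, 262], [0, 151.66], [-163.58, 163.58]. Speed limits (degrees/s): [159.86, 159.86, 180, 180, 180, 180].

## Interface

Orientations are given as a 3x3 rotation matrix whose columns are the frame's x, y, z axes.
In Python, from rig import * gives the robot as it stands.
- The arm moves only by the tool step_arm, never from a script. Its argument "steps" is a list of rows, each a list of 7 numbers: the shift along the tool's x, y, z normalised to -1 to 1, where 1 is 0.3 m, then the turn, a rotation vector about the tool's x, y, z normalised to -1 to 1, where 1 is 45 degrees, then the gripper's target within -1 to 1 (shut at 1, half-way at 0, fully open at -1). A call has 1 to 8 rows; each row is the pose to reach, as a shift and turn from the pose commanded when the call began, along the tool's axes at that moment; what a row does not reach only later rows make up. A row lasts 1/12 s, in which the tool goes at most 41.7 mm and 7.16 degrees, less where a joint would pass 70% of its speed; a pose out of reach is approached as far as the arm can. A call with a number of a shift or a turn outside -1 to 1 is refused whole. A call with a gripper value outside its range is refused whole. The fingers move at their own pace and stop on an object; the grip force is fixed at half the most. Time passes only in rows, so rows that repeat a pose let the fingers close. It gives the time, the measured TCP pose, the force, the opening and the grip force at its end, in the units of the state.
- read_state(): the state, without advancing time (a new reading comes with each control period).
- capture(name): name is "side" or "top"; returns a dict with "image" (480x640x3 uint8, red, green, blue), "vertical_fov" (degrees; the focal length in pixels is half the picture's height over the tangent of half this angle, whatever the lens; pixels are square), "cx", "cy" (the principal point, pixels), "k1" (the pictures are not rectified: a ray, as slopes to the right and down, at radius r is drawn at 1 + k1 r^2 times it, then the intrinsics apply), "world_from_camera" (4x4, takes a point from camera to world coordinates). Camera axes: x right, y down, z forward; pixel columns grow to the right and rows downward; lengths in m; the calibration is good to about 2 mm. A picture is of the moment at which its call begins. There is no depth.
- hand_in(): hands the job in; it is judged then, once.
The state is a dict: "time_s": time; "joint_positions": joint angles; "qvel": joint speeds; "tau": joint torques, N m; "position": TCP position; "tcp_rot": TCP orientation; "force": force on the tool from outside, world axes, zero at the start; "moment": the same for the moment, N m; "opening": opening from 0.0 (shut) to 1.0 (fully open); "grasp_force": force on a finger pad.
Only numpy, scipy, OpenCV 4.12 (cv2) and the standard library are available. Lean on these libraries where they do the work, as an engineer would, in place of code of your own. Each camera call takes 0.05 s, during which the arm holds its last target. There are 200 camera calls.

## Task

Stock the wooden tea organiser: stand the honey jar, the small spice jar, the square green tea box and the wide white tea box upright in it, each fully down in the well that matches its foot (large round, small round, square, long). The short jar with the green lid and the grey metal tin look similar but do not belong there: leave them standing where they are.

Things in the scene. Friction and masses are not known exactly. Their poses are not given: they have to be found in the camera images.
- honey_mid (a point): Honey jar with an orange-brown body and screw lid: the larger round jar, 58 mm diameter, 118 mm high, about 0.3 kg, solid. Stands loose and upright on the worktop. The point is its centre, half-way up; z up along its axis.
- spice_mid (a point): Small round spice jar, clear glass with a paper label and a yellow lid: the slimmest round jar, 44 mm diameter, 100 mm high, about 0.11 kg. Stands loose and upright on the worktop. The point is its centre, half-way up; z up along its axis.
- square_box_mid (a point): Slim green card tea box with a square foot, 44 x 44 mm, 112 mm high, about 0.06 kg, stiff. Stands loose and upright on the worktop. The point is its centre, half-way up; z up, x and y across its sides.
- wide_box_mid (a point): Wide white-and-green card tea box, the tallest thing of the group: 48 mm (its x) x 80 mm (its y), 136 mm high, about 0.08 kg, stiff; grasp it across the 48 mm. Stands loose and upright on the worktop. The point is its centre, half-way up; z up.
- short_jar_mid (a point): Look-alike that does not belong: short round jar with a green lid, 51 mm diameter, 92 mm high. Stands loose and upright on the worktop. The point is its centre, half-way up; z up.
- tin_mid (a point): Look-alike that does not belong: grey metal tea tin with a lid, 53 mm (its x) x 73 mm (its y), 98 mm high. Stands loose and upright on the worktop. The point is its centre, half-way up; z up.
- well_large_round_floor (a point): Large round well, 73 mm diameter, for the honey jar. The four wells are in light wooden blocks, 86 x 108 mm (x, y), set two by two in any order, 89 mm (x) and 111 mm (y) apart, in a low brown tray (198 x 242 mm, rim 22 mm high) fixed to the worktop. The point is the centre of the well's floor, 12 mm above the worktop; the block's top is at 38 mm (well 26 mm deep). x, y run along the block's sides, z up.
- well_small_round_floor (a point): Small round well, 60 mm diameter, for the spice jar. The same sort of block as the large round well's, in the same tray; well 26 mm deep, the point is the centre of its floor, 12 mm above the worktop, axes along the sides of the block.
- well_square_floor (a point): Square well, 60 x 60 mm, sides along x and y, for the square tea box. Block, depth, point and axes as for the other wells.
- well_long_floor (a point): Long well, 64 mm (x) by 96 mm (y), for the wide tea box. Block, depth, point and axes as for the other wells.
Things that resemble listed ones, but are neither listed nor needed, are in the scene too. What is shaped like the part that bears square_box_mid but purple is not meant.

How it is judged (in metres and radians):
At the end, for the whole second after the job is handed in: Each of the four things stands in its own well: its centre within 14 mm of the well's centre horizontally, its foot within 6 mm of the well's floor, upright within 0.12 rad, at rest. The short jar and the metal tin are upright, at rest, within 20 mm of where they started (horizontal distance between honey_mid and well_large_round_floor below 0.014 m and z of honey_mid in the frame of well_large_round_floor between 0.053 and 0.065 m and angle between each of honey_mid, spice_mid, square_box_mid, wide_box_mid, short_jar_mid, tin_mid's own z axis and vertical below 0.12 rad and linear speed of each of honey, spice, square_box, wide_box, short_jar, tin below 0.02 m/s and horizontal distance between spice_mid and well_small_round_floor below 0.014 m and z of spice_mid in the frame of well_small_round_floor between 0.044 and 0.056 m and horizontal distance between square_box_mid and well_square_floor below 0.014 m and z of square_box_mid in the frame of well_square_floor between 0.05 and 0.062 m and horizontal distance between wide_box_mid and well_long_floor below 0.014 m and z of wide_box_mid in the frame of well_long_floor between 0.062 and 0.074 m and distance of each of short_jar_mid, tin_mid from where it was at the start of the episode below 0.02 m); the robot touches nothing.
It fails at once if the short jar is pushed, lifted or tipped (more than 30 mm or 0.35 rad) (distance of short_jar_mid from where it was at the start of the episode above 0.03 m or angle between short_jar_mid's own z axis and vertical above 0.35 rad).
It fails at once if the metal tin is pushed, lifted or tipped (more than 30 mm or 0.35 rad) (distance of tin_mid from where it was at the start of the episode above 0.03 m or angle between tin_mid's own z axis and vertical above 0.35 rad).
It also fails if it takes over 109 s, if anything falls off the work surface, if the arm or the gripper's body presses on something with over 40 N, if the wrist force passes 120 N, or if a joint passes its speed limit or range.

## Working session

There is one attempt and no reset: what is moved stays moved. The work goes in short steps, Python scripts to look and compute and a tool call to move; the robot and the scene stay as the last step left them, time stands still between calls to the robot, and variables do not carry over. Pictures are saved under pics/ and viewed, at most 14 in all, crops included, and the job is handed in when it is done.

Besides the shell and the picture viewer there is one more tool, called after "Request:" as name(argument=value, ...) on one line, values as JSON. step_arm: Moves the arm, as the interface text tells. Scaled input: -1 to 1 covers 0.3 m each way for a shift and 45 degrees each way for a turn. Its arguments: {"type":"object","properties":{"steps":{"type":"array"}},"required":["steps"]}

```bash
mkdir -p pics; python3 - <<'E'
from rig import *
import cv2,numpy as np,json
for n in("top","side"):
    c=capture(n); cv2.imwrite(f"pics/{n}0.png",c["image"][:,:,::-1]); 
    print(n,c["vertical_fov"],c["cx"],c["cy"],c["k1"]); print(np.round(c["world_from_camera"],4).tolist())
print(read_state())
E
```

```text
top 53.18338074823843 315.49348125570737 239.23554034018565 -0.07386723065866468
[[-0.0019, -0.9963, 0.086, 0.4327], [-1.0, 0.0018, -0.0005, 0.0245], [0.0003, -0.086, -0.9963, 1.0743], [0.0, 0.0, 0.0, 1.0]]
side 43.4683057147531 324.18004272703234 237.73261167952322 0.04369306793627191
[[-0.9997, 0.0175, -0.0176, 0.5463], [0.0245, 0.5948, -0.8035, 1.0131], [-0.0036, -0.8037, -0.5951, 0.8072], [0.0, 0.0, 0.0, 1.0]]
{'time_s': 0.1, 'joint_positions': array([-8.26514378e+01,  3.02756805e+01,  8.21496065e+01, -1.87121741e-04,
        6.76923093e+01, -1.02273073e+01]), 'qvel': array([-0.12461354,  0.01787461, -0.10168254, -0.01024516, -0.00828737,
        0.09579544]), 'tau': array([-6.32372903e-04, -4.40987313e+01, -1.77150875e+01,  6.33524568e-02,
        5.33918047e-02, -4.68322946e-05]), 'position': array([ 0.18867541, -0.59517918,  0.24664446]), 'tcp_rot': array([[ 9.53317601e-01,  3.01969338e-01, -2.65514696e-04],
       [ 3.01969238e-01, -9.53315497e-01,  2.03519690e-03],
       [ 3.61447785e-04, -2.02036630e-03, -9.99997894e-01]]), 'force': array([-0.05542657,  0.05339192,  0.14011117]), 'moment': array([-0.05726558,  0.04725134, -0.056816  ]), 'grasp_force': 0.0, 'opening': 1.0011001092759735}
```

View pics/top0.png

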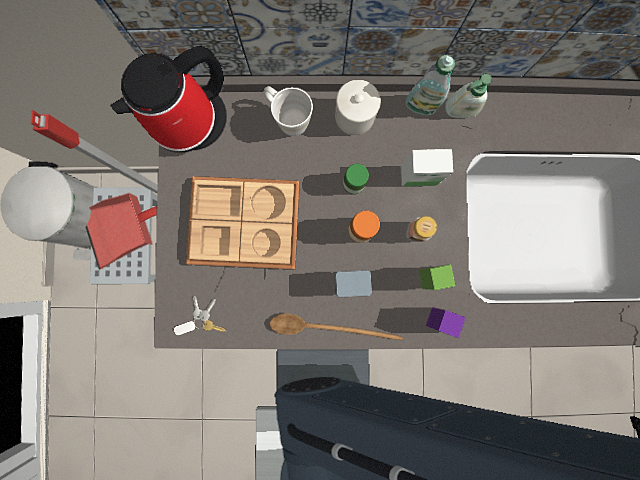

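View pics/side0.png

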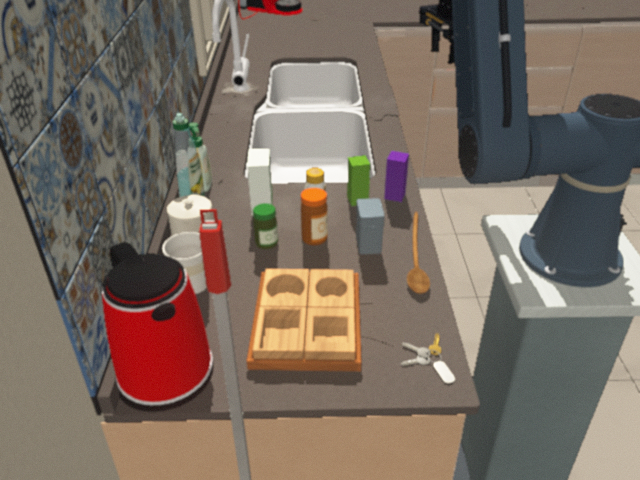

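The top view shows:
- **Tray:** centred near (243,222). The wells are long (217,200), large round (268,202), square (215,241) and small round (266,243).
- **Things to move:** honey jar with an orange lid (365,226), spice jar with a yellow lid (424,229), wide white box (432,165).
- **Leave standing:** short jar with a green lid (357,178), grey tin (353,283).
- **Two candidates for the square box:** green at (438,277) and purple at (446,321). The green one fits the description; the purple one is explicitly excluded.

I'll confirm this in one enlarged crop.

```bash
cat > h.py <<'E'
from rig import *
import cv2,numpy as np
def K(c):
    f=240/np.tan(np.radians(c["vertical_fov"]/2)); return np.array([[f,0,c["cx"]],[0,f,c["cy"]],[0,0,1]])
def ray(c,p,z):
    u=cv2.undistortPoints(np.array(p,float).reshape(-1,1,2),K(c),np.array([c["k1"],0,0,0.]),None)[:,0]  # approx: forward model r(1+k1 r^2)
    T=c["world_from_camera"]; d=np.c_[u,np.ones(len(u))]@T[:3,:3].T; o=T[:3,3]
    return o+d*((z-o[2])/d[:,2])[:,None]
def proj(c,P):
    T=np.linalg.inv(c["world_from_camera"]); r,_=cv2.Rodrigues(T[:3,:3])
    return cv2.projectPoints(np.array(P,float).reshape(-1,1,3),r,T[:3,3],K(c),np.array([c["k1"],0,0,0.]))[0][:,0]
E
python3 - <<'E'
from h import *
c=capture("top"); im=c["image"][:,:,::-1].copy(); np.save("top0.npy",im)
cv2.imwrite("pics/top_crop.png",cv2.resize(im[140:345,175:480],None,fx=2.6,fy=2.6,interpolation=cv2.INTER_CUBIC))
hsv=cv2.cvtColor(im,cv2.COLOR_BGR2HSV)
def px(x,y): print((x,y),hsv[y,x])
for p in [(365,226),(365,240),(424,229),(438,277),(432,160),(432,182),(357,175),(357,188),(353,283),(446,321),(440,330),(243,222),(215,228),(190,222),(268,200),(430,288),(410,170)]: px(*p)
E
```

```text
(365, 226) [ 12 178 236]
(365, 240) [ 15  89 112]
(424, 229) [ 18  93 181]
(438, 277) [ 46 130 177]
(432, 160) [ 36   5 245]
(432, 182) [ 57 101  83]
(357, 175) [ 61 112 143]
(357, 188) [ 34 130  61]
(353, 283) [ 99  25 163]
(446, 321) [138 152 168]
(440, 330) [137 156 180]
(243, 222) [ 15 101 206]
(215, 228) [ 15  98 153]
(190, 222) [ 12 161 108]
(268, 200) [ 16  94 231]
(430, 288) [ 43 164  70]
(410, 170) [ 42  11 113]
```

View pics/top_crop.png

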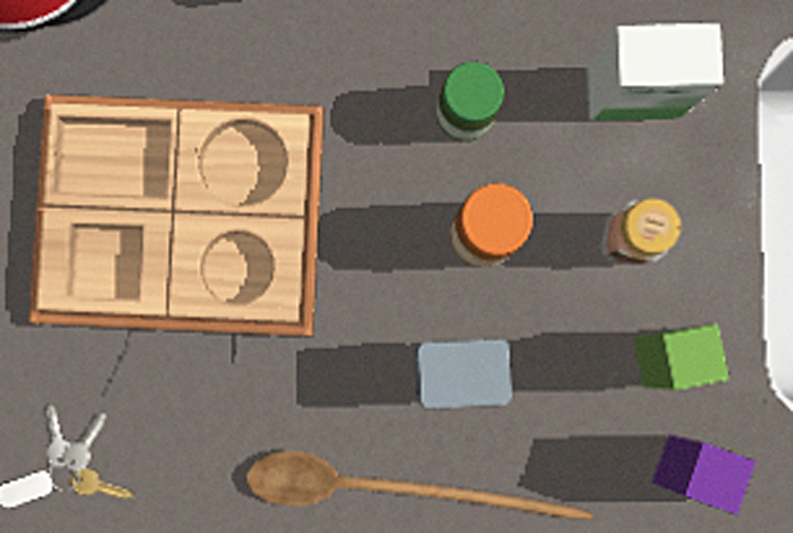

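The crop confirms it: the square-footed green box has its top face at crop (697,357), and the purple one at (710,475) is the decoy. The wells are as listed above. Next I'll measure positions.

```bash
python3 - <<'E'
from h import *
c=capture("top"); im=np.load("top0.npy"); hsv=cv2.cvtColor(im,cv2.COLOR_BGR2HSV)
def mask(lo,hi,roi):
    m=cv2.inRange(hsv,lo,hi); z=np.zeros_like(m); x0,y0,x1,y1=roi; z[y0:y1,x0:x1]=m[y0:y1,x0:x1]
    n,l,s,_=cv2.connectedComponentsWithStats(z); k=1+np.argmax(s[1:,4]); m=(l==k).astype(np.uint8)
    return max(cv2.findContours(m,cv2.RETR_EXTERNAL,cv2.CHAIN_APPROX_NONE)[0],key=len)
def rep(n,lo,hi,roi,z):
    k=mask(lo,hi,roi); w=ray(c,k.reshape(-1,2),z)[:,:2]
    # pixel extents on the plane (mm)
    (r,s,a)=cv2.minAreaRect((w*1000).astype(np.float32)); (e,rad)=cv2.minEnclosingCircle((w*1000).astype(np.float32))
    print(n,"rect c",np.round(r,1),"size",np.round(s,1),"ang",round(a,1),"| circ",np.round(e,1),"d",round(2*rad,1)," hull mom",end=" ")
    M=cv2.moments((w*1000).astype(np.float32)); print(np.round([M['m10']/M['m00'],M['m01']/M['m00']],1))
rep("honey",(8,150,190),(16,255,255),(340,200,390,250),.118)
rep("spice",(15,100,150),(28,255,255),(405,210,445,250),.100)
rep("green",(38,90,140),(52,255,255),(410,255,465,300),.112)
rep("wide",(0,0,225),(179,25,255),(395,140,460,190),.136)
rep("short",(50,80,80),(75,255,255),(340,160,375,195),.092)
rep("tin",(90,10,130),(115,80,255),(330,265,375,300),.098)
rep("tray",(8,60,60),(20,255,255),(180,170,305,275),.022)
rep("blocks",(12,60,100),(20,128,255),(180,170,305,275),.038)
E
```

```text
honey rect c [545.9 -77.5] size [52.4 52.7] ang 89.5 | circ [546.4 -77.7] d 54.2  hull mom [546.4 -77.5]
spice rect c [ 543.6 -202.9] size [41.4 41.4] ang 88.8 | circ [ 542.9 -202.7] d 43.1  hull mom [ 543.  -202.7]
green rect c [ 439.4 -231.1] size [44.4 43.5] ang 10.9 | circ [ 439.1 -230.4] d 58.6  hull mom [ 439.2 -231.1]
wide rect c [ 671.9 -210.9] size [47.2 79.2] ang 0.3 | circ [ 671.5 -210.7] d 88.7  hull mom [ 671.7 -210.9]
short rect c [651.8 -62.7] size [45.9 46.7] ang 89.5 | circ [651.6 -62.7] d 48.8  hull mom [652.4 -62.8]
tin rect c [427.  -52.8] size [50.8 70.2] ang 3.1 | circ [427.  -53.1] d 81.4  hull mom [426.9 -52.9]
tray rect c [562.5 185.8] size [243.  198.5] ang 87.3 | circ [562.1 185. ] d 308.4  hull mom [562.5 185.6]
blocks rect c [562.8 186.5] size [221.5 177.2] ang 87.4 | circ [562.5 186.4] d 278.9  hull mom [562.7 186.2]
```

```bash
cat >> h.py <<'E'
from scipy.spatial.transform import Rotation as R
def go(x,y,z,yaw):
    """rows' 6 numbers for TCP target (mm, deg), tool down, tool x at yaw"""
    s=read_state(); Rc=s["tcp_rot"]; a=np.radians(yaw)
    Rt=np.array([[np.cos(a),np.sin(a),0],[np.sin(a),-np.cos(a),0],[0,0,-1]])
    d=Rc.T@(np.array([x,y,z])/1000-s["position"])/.3
    w=R.from_matrix(Rc.T@Rt).as_rotvec(degrees=True)/45
    print("t",round(s["time_s"],2),"pos",np.round(s["position"]*1000,1),"j",np.round(s["joint_positions"]),"op",round(s["opening"],3),"F",np.round(s["force"],1),"grip",round(float(s["grasp_force"]),1))
    print("row",np.round(np.r_[d,w],4).tolist())
def tri(a,pa,b,pb):
    A=[];B=[]
    p0,p1=ray(a,pa,0)[0],ray(a,pa,.5)[0]; q0,q1=ray(b,pb,0)[0],ray(b,pb,.5)[0]
    d,e=p1-p0,q1-q0; st=np.linalg.lstsq(np.c_[d,-e],q0-p0,rcond=None)[0]
    P,Q=p0+d*st[0],q0+e*st[1]; return (P+Q)/2,np.linalg.norm(P-Q)
E
python3 - <<'E'
from h import *
t=capture("top"); s=capture("side")
print("handle tip",tri(t,(35,118),s,(210,212)))
print("honey lid",tri(t,(365,226),s,(314,196)))
print("bottle cap",tri(t,(446,62),s,(180,118)))
print("pump cap",tri(t,(483,82),s,(190,128)))
for p in [(426,113),(461,117),(445,112)]: print("base",p,ray(t,p,0)[0].round(3))
print("bottle mid edge z.1",ray(t,(426,113),.1)[0].round(3))
for p in [(215,142),(185,152)]: print("kettle",p,ray(t,p,0)[0].round(3), ray(t,p,.02)[0].round(3))
print("kettle lid",tri(t,(150,75),s,(143,275)))
go(439,-231,200,10.9)
E
```

```text
handle tip (array([0.66630781, 0.43171366, 0.41679201]), np.float64(0.0016959611671952374))
honey lid (array([ 0.54313518, -0.07610849,  0.11199237]), np.float64(0.0013903299266963384))
bottle cap (array([ 0.83544582, -0.21901047,  0.22917821]), np.float64(0.000718374209999708))
pump cap (array([ 0.83374281, -0.31443917,  0.15649672]), np.float64(0.00840745150440813))
base (426, 113) [ 0.819 -0.233  0.   ]
base (461, 117) [ 0.81  -0.315  0.   ]
base (445, 112) [ 0.822 -0.278  0.   ]
bottle mid edge z.1 [ 0.783 -0.209  0.1  ]
kettle (215, 142) [0.751 0.255 0.   ] [0.745 0.251 0.02 ]
kettle (185, 152) [0.728 0.324 0.   ] [0.722 0.319 0.02 ]
kettle lid (array([0.80218999, 0.32670252, 0.238834  ]), np.float64(0.010783975367631017))
t 0.3 pos [ 188.8 -595.6  247.2] j [-83.  30.  82.  -0.  68. -10.] op 0.997 F [0.4 1.1 0.5] grip 0.0
row [1.1622, -0.9064, 0.1582, -0.0009, -0.0001, 0.1484]
```

```bash
python3 - <<'E'
from h import *
go(366,-399,230,8)
E
```

```text
t 0.3 pos [ 188.8 -595.6  247.2] j [-83.  30.  82.  -0.  68. -10.] op 0.997 F [0.4 1.1 0.5] grip 0.0
row [0.7611, -0.4462, 0.0578, -0.0009, -0.0001, 0.2129]
```

Request:
step_arm(steps=[[0.761,-0.446,0.058,-0.001,0,0.213,-1],[0.761,-0.446,0.058,-0.001,0,0.213,-1],[0.761,-0.446,0.058,-0.001,0,0.213,-1],[0.761,-0.446,0.058,-0.001,0,0.213,-1],[0.761,-0.446,0.058,-0.001,0,0.213,-1],[0.761,-0.446,0.058,-0.001,0,0.213,-1],[0.761,-0.446,0.058,-0.001,0,0.213,-1]])

```text
time_s: 0.88
position: [0.3682, -0.3943, 0.2298]
tcp_rot: [[0.99, 0.142, 0.0], [0.142, -0.99, 0.003], [0.001, -0.003, -1.0]]
force: [-0.4, 0.3, 0.0]
opening: 1.0
grasp_force: 0.0
```

```bash
python3 -c "
from h import *
go(543,-202.7,210,0)"
```

```text
t 0.88 pos [ 368.2 -394.3  229.8] j [-59.  25.  95.   0.  60.  23.] op 1.0 F [-0.4  0.3  0. ] grip 0.0
row [0.6675, -0.549, 0.0679, -0.0038, -0.0006, 0.1819]
```

Request:
step_arm(steps=[[0.667,-0.549,0.068,-0.004,0,0.182,-1],[0.667,-0.549,0.068,-0.004,0,0.182,-1],[0.667,-0.549,0.068,-0.004,0,0.182,-1],[0.667,-0.549,0.068,-0.004,0,0.182,-1],[0.667,-0.549,0.068,-0.004,0,0.182,-1],[0.667,-0.549,0.068,-0.004,0,0.182,-1],[0.667,-0.549,0.068,-0.004,0,0.182,-1],[0.667,-0.549,0.068,-0.004,0,0.182,-1]])

```text
time_s: 1.55
position: [0.5431, -0.2054, 0.2092]
tcp_rot: [[1.0, 0.002, 0.001], [0.002, -1.0, -0.003], [0.001, 0.003, -1.0]]
force: [0.1, -0.6, 0.4]
opening: 1.004
grasp_force: 0.0
```

```bash
python3 -c "
from h import *
go(543,-202.7,88,0)"
```

```text
t 1.55 pos [ 543.1 -205.4  209.2] j [-32.  29.  91.  -0.  59.  58.] op 1.004 F [ 0.1 -0.6  0.4] grip 0.0
row [-0.0007, -0.0102, 0.4041, 0.0041, -0.0009, 0.0023]
```

Request:
step_arm(steps=[[0,-0.009,0.2,0.004,-0.001,0.002,-1],[0,-0.009,0.33,0.004,-0.001,0.002,-1],[0,-0.009,0.404,0.004,-0.001,0.002,-1],[0,-0.009,0.404,0.004,-0.001,0.002,-1],[0,-0.009,0.404,0.004,-0.001,0.002,-1],[0,-0.009,0.404,0.004,-0.001,0.002,1],[0,-0.009,0.404,0.004,-0.001,0.002,1],[0,-0.009,0.404,0.004,-0.001,0.002,1]])

```text
time_s: 2.22
position: [0.5429, -0.2076, 0.0915]
tcp_rot: [[1.0, -0.005, 0.005], [-0.005, -1.0, -0.004], [0.005, 0.004, -1.0]]
force: [0.1, -0.6, 0.5]
opening: 0.853
grasp_force: 0.0
```

Request:
step_arm(steps=[[0,0,0,0,0,0,1],[0,0,0,0,0,0,1],[0,0,0,0,0,0,1],[0,0,0,0,0,0,1],[0,0,0,0,0,0,1]])

```text
time_s: 2.63
position: [0.5414, -0.2059, 0.0888]
tcp_rot: [[1.0, -0.005, -0.0], [-0.005, -1.0, -0.001], [-0.0, 0.001, -1.0]]
force: [-0.5, 1.9, 3.1]
opening: 0.522
grasp_force: 29.9
```

```bash
python3 -c "
from h import *
go(540,-140,250,0)"
```

```text
t 2.63 pos [ 541.4 -205.9   88.8] j [-32.  39.  96.  -0.  45.  58.] op 0.522 F [-0.5  1.9  3.1] grip 29.9
row [-0.0059, -0.2194, -0.5373, 0.0008, 0.0, -0.0064]
```

Request:
step_arm(steps=[[0,0,-0.1,0,0,0,1],[0,0,-0.25,0,0,0,1],[0,0,-0.38,0,0,0,1],[0,-0.05,-0.5,0,0,0,1],[0,-0.15,-0.5,0,0,-0.003,1],[0,-0.27,-0.5,0,0,-0.006,1],[0,-0.4,-0.5,0,0,-0.006,1],[0,-0.53,-0.5,0,0,-0.006,1]])

```text
time_s: 3.3
position: [0.5417, -0.0458, 0.2384]
tcp_rot: [[1.0, -0.002, -0.0], [-0.002, -1.0, -0.001], [-0.0, 0.001, -1.0]]
force: [0.8, 0.8, -1.1]
opening: 0.523
grasp_force: 29.8
```

```bash
python3 -c "
from h import *
go(514,132.8,240,-2.7)"
```

```text
t 3.3 pos [541.7 -45.8 238.4] j [-17.  25.  94.  -0.  61.  74.] op 0.523 F [ 0.8  0.8 -1.1] grip 29.8
row [-0.0933, -0.5953, -0.0059, 0.001, 0.0005, 0.0579]
```

Request:
step_arm(steps=[[-0.093,-0.13,-0.006,0,0,0.02,1],[-0.093,-0.26,-0.006,0,0,0.058,1],[-0.093,-0.39,-0.006,0,0,0.058,1],[-0.093,-0.5,-0.006,0,0,0.058,1],[-0.093,-0.595,-0.006,0,0,0.058,1],[-0.093,-0.595,-0.006,0,0,0.058,1],[-0.093,-0.595,-0.006,0,0,0.058,1],[-0.093,-0.595,-0.006,0,0,0.058,1]])

```text
time_s: 3.97
position: [0.5141, 0.1312, 0.2397]
tcp_rot: [[0.999, -0.045, -0.001], [-0.045, -0.999, -0.001], [-0.001, 0.001, -1.0]]
force: [0.1, -0.9, -0.6]
opening: 0.528
grasp_force: 29.8
```

```bash
python3 -c "
from h import *
go(514,132.8,102,-2.7)
c=capture('top'); im=c['image'][:,:,::-1]
cv2.imwrite('pics/t1.png',cv2.resize(im[150:300,170:370],None,fx=4,fy=4))"
```

```text
t 3.97 pos [514.1 131.2 239.7] j [ 2. 24. 96. -0. 60. 95.] op 0.528 F [ 0.1 -0.9 -0.6] grip 29.8
row [-0.0, -0.0059, 0.4589, 0.0019, 0.0013, 0.0026]
```

View pics/t1.png

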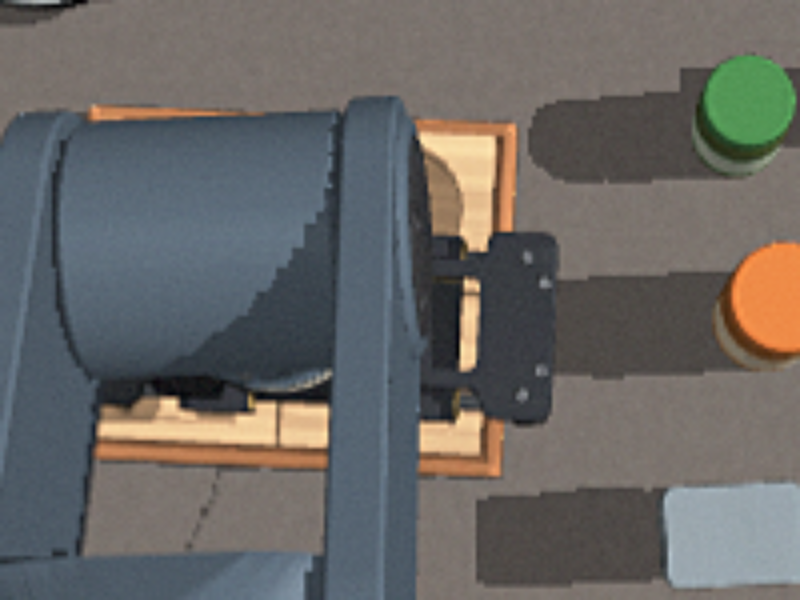

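The top view shows the arm hiding the well. The tray and the lookalikes (green lid at crop (745,105), tin at (730,535)) are undisturbed. I'll descend slowly.

Request:
step_arm(steps=[[0,-0.006,0.12,0.002,0.001,0.003,1],[0,-0.006,0.24,0.002,0.001,0.003,1],[0,-0.006,0.32,0.002,0.001,0.003,1],[0,-0.006,0.37,0.002,0.001,0.003,1],[0,-0.006,0.41,0.002,0.001,0.003,1],[0,-0.006,0.435,0.002,0.001,0.003,1],[0,-0.006,0.452,0.002,0.001,0.003,1],[0,-0.006,0.458,0.002,0.001,0.003,1]])

```text
time_s: 4.68
position: [0.5145, 0.1323, 0.1021]
tcp_rot: [[0.999, -0.05, -0.0], [-0.05, -0.999, 0.001], [-0.0, -0.001, -1.0]]
force: [0.4, 0.0, -1.3]
opening: 0.528
grasp_force: 29.8
```

```bash
python3 -c "
from h import *
go(514,132.8,101,-2.7)
c=capture('side'); im=c['image'][:,:,::-1]
cv2.imwrite('pics/s1.png',cv2.resize(im[140:390,150:400],None,fx=2.4,fy=2.4))"
```

```text
t 4.68 pos [514.5 132.3 102.1] j [  2.  36. 102.   0.  42.  95.] op 0.528 F [ 0.4  0.  -1.3] grip 29.8
row [-0.0018, -0.0017, 0.0036, -0.0008, 0.0003, -0.0033]
```

View pics/s1.png

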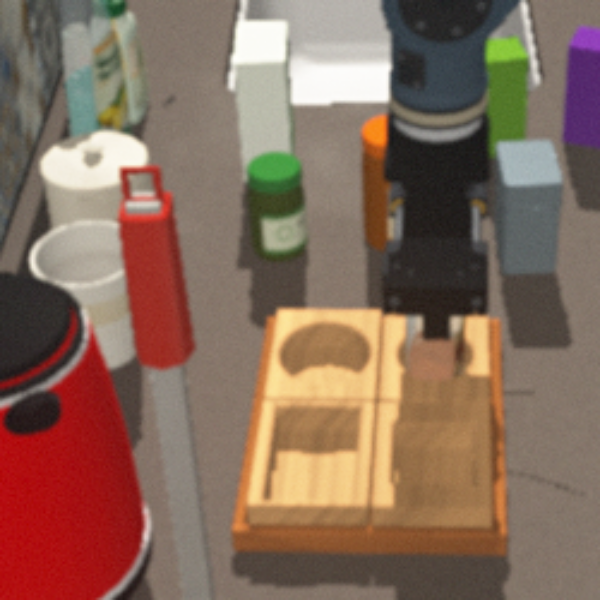

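The spice jar is down in the small round well, at crop (437,360), with no contact force. I'll lower it a touch, then release and retreat.

Request:
step_arm(steps=[[-0.002,-0.002,0.007,0,0,0,1],[-0.002,-0.002,0.007,0,0,0,1],[-0.002,-0.002,0.007,0,0,0,-0.7],[-0.002,-0.002,0.007,0,0,0,-0.7],[-0.002,-0.002,0.007,0,0,0,-0.7],[-0.002,-0.002,0.007,0,0,0,-0.7],[-0.002,-0.002,0.007,0,0,0,-0.7],[-0.002,-0.002,0.007,0,0,0,-0.7]])

```text
time_s: 5.4
position: [0.5138, 0.1338, 0.1006]
tcp_rot: [[0.999, -0.048, 0.001], [-0.048, -0.999, 0.001], [0.001, -0.001, -1.0]]
force: [-0.3, -0.2, -0.1]
opening: 0.829
grasp_force: 0.0
```

Request:
step_arm(steps=[[0,0,-0.05,0,0,0,-0.7],[0,0,-0.15,0,0,0,-0.7],[0,0,-0.28,0,0,0,-1],[0,0,-0.41,0,0,0,-1],[0,0.13,-0.41,0,0,0,-1],[0,0.26,-0.41,0,0,0,-1],[0,0.4,-0.41,0,0,0,-1],[0,0.53,-0.41,0,0,0,-1]])

```text
time_s: 6.07
position: [0.5058, -0.0265, 0.2239]
tcp_rot: [[0.999, -0.047, 0.002], [-0.047, -0.999, 0.0], [0.002, -0.0, -1.0]]
force: [0.1, -0.1, -0.2]
opening: 0.996
grasp_force: 0.0
```

```bash
python3 -c "
from h import *
go(546.2,-77.5,225,0)"
```

```text
t 6.07 pos [505.8 -26.5 223.9] j [-16.  23. 100.   0.  56.  77.] op 0.996 F [ 0.1 -0.1 -0.2] grip 0.0
row [0.1426, 0.1635, -0.0034, -0.0004, -0.002, -0.0596]
```

Request:
step_arm(steps=[[0.07,0.08,-0.003,0,-0.002,-0.06,-1],[0.143,0.163,-0.003,0,-0.002,-0.06,-1],[0.143,0.163,-0.003,0,-0.002,-0.06,-1],[0.143,0.163,-0.003,0,-0.002,-0.06,-1],[0.143,0.163,-0.003,0,-0.002,-0.06,-1],[0.143,0.163,-0.003,0,-0.002,-0.06,-1]])

```text
time_s: 6.57
position: [0.5454, -0.0748, 0.2239]
tcp_rot: [[1.0, -0.0, -0.003], [-0.0, -1.0, 0.002], [-0.003, -0.002, -1.0]]
force: [0.3, -0.0, -0.2]
opening: 0.999
grasp_force: 0.0
```

```bash
python3 -c "
from h import *
go(546.2,-77.5,98,0)"
```

```text
t 6.57 pos [545.4 -74.8 223.9] j [-19.  26.  94.   0.  60.  71.] op 0.999 F [ 0.3 -0.  -0.2] grip 0.0
row [0.004, 0.0097, 0.4195, -0.0022, 0.0039, -0.0001]
```

Request:
step_arm(steps=[[0.004,0.009,0.1,-0.002,0.004,0,-1],[0.004,0.009,0.23,-0.002,0.004,0,-1],[0.004,0.009,0.35,-0.002,0.004,0,-1],[0.004,0.009,0.42,-0.002,0.004,0,-1],[0.004,0.009,0.42,-0.002,0.004,0,-1],[0.004,0.009,0.42,-0.002,0.004,0,-1],[0.004,0.009,0.42,-0.002,0.004,0,1],[0.004,0.009,0.42,-0.002,0.004,0,1]])

```text
time_s: 7.23
position: [0.5489, -0.0786, 0.1002]
tcp_rot: [[1.0, -0.0, 0.006], [-0.0, -1.0, -0.002], [0.006, 0.002, -1.0]]
force: [-0.2, -0.1, -0.7]
opening: 0.921
grasp_force: 0.0
```

Request:
step_arm(steps=[[0,0,0,0,0,0,1],[0,0,0,0,0,0,1],[0,0,0,0,0,0,1],[0,0,0,0,0,0,1],[0,0,0,0,0,0,1]])

```text
time_s: 7.65
position: [0.548, -0.0783, 0.0991]
tcp_rot: [[1.0, -0.002, 0.003], [-0.002, -1.0, -0.0], [0.003, 0.0, -1.0]]
force: [-0.3, 3.2, 6.8]
opening: 0.662
grasp_force: 30.1
```

```bash
python3 -c "
from h import *
go(604.4,128.6,260,-2.7)"
```

```text
t 7.65 pos [548.  -78.3  99.1] j [-20.  37.  99.   0.  43.  70.] op 0.662 F [-0.3  3.2  6.8] grip 30.1
row [0.1887, -0.6897, -0.536, 0.0003, -0.0042, 0.0581]
```

Request:
step_arm(steps=[[0,0,-0.08,0,0,0,1],[0,0,-0.2,0,0,0,1],[0,0,-0.33,0,0,0,1],[0,0,-0.45,0,0,0,1],[0.03,-0.1,-0.53,0,-0.004,0,1],[0.08,-0.22,-0.53,0,-0.004,0.02,1],[0.13,-0.34,-0.53,0,-0.004,0.04,1],[0.18,-0.46,-0.53,0,-0.004,0.058,1]])

```text
time_s: 8.32
position: [0.6013, 0.0603, 0.2573]
tcp_rot: [[0.999, -0.049, -0.002], [-0.049, -0.999, -0.001], [-0.001, 0.001, -1.0]]
force: [-0.1, -0.9, -3.6]
opening: 0.66
grasp_force: 30.0
```

```bash
python3 -c "
from h import *
go(606,128.6,240,-2.7)"
```

```text
t 8.32 pos [601.3  60.3 257.3] j [-5. 28. 84. -0. 68. 88.] op 0.66 F [-0.1 -0.9 -3.6] grip 30.0
row [0.0046, -0.2283, 0.0573, 0.0018, 0.0019, -0.002]
```

Request:
step_arm(steps=[[0.005,-0.1,0.02,0.002,0.002,-0.002,1],[0.005,-0.19,0.057,0.002,0.002,-0.002,1],[0.005,-0.228,0.057,0.002,0.002,-0.002,1],[0.005,-0.228,0.057,0.002,0.002,-0.002,1],[0.005,-0.228,0.057,0.002,0.002,-0.002,1],[0.005,-0.228,0.057,0.002,0.002,-0.002,1],[0.005,-0.228,0.057,0.002,0.002,-0.002,1]])

```text
time_s: 8.9
position: [0.6064, 0.126, 0.2404]
tcp_rot: [[0.999, -0.047, 0.001], [-0.047, -0.999, 0.0], [0.001, -0.0, -1.0]]
force: [0.6, -0.4, -3.9]
opening: 0.665
grasp_force: 30.0
```

```bash
python3 -c "
from h import *
go(606,128.6,112,-2.7)"
```

```text
t 8.9 pos [606.4 126.  240.4] j [ 1. 30. 83.  0. 66. 94.] op 0.665 F [ 0.6 -0.4 -3.9] grip 30.0
row [-0.0021, -0.0087, 0.428, -0.0002, -0.0013, 0.0003]
```

Request:
step_arm(steps=[[-0.002,-0.009,0.12,0,-0.001,0,1],[-0.002,-0.009,0.22,0,-0.001,0,1],[-0.002,-0.009,0.3,0,-0.001,0,1],[-0.002,-0.009,0.35,0,-0.001,0,1],[-0.002,-0.009,0.39,0,-0.001,0,1],[-0.002,-0.009,0.415,0,-0.001,0,1],[-0.002,-0.009,0.427,0,-0.001,0,1],[-0.002,-0.009,0.427,0,-0.001,0,1]])

```text
time_s: 9.57
position: [0.6061, 0.13, 0.112]
tcp_rot: [[0.999, -0.046, 0.0], [-0.046, -0.999, 0.001], [0.0, -0.001, -1.0]]
force: [0.0, -0.1, -3.2]
opening: 0.66
grasp_force: 30.0
```

```bash
python3 -c "
from h import *
go(606,128.6,110.5,-2.7)
c=capture('side'); im=c['image'][:,:,::-1]
cv2.imwrite('pics/s2.png',cv2.resize(im[140:390,150:400],None,fx=2.4,fy=2.4))"
```

```text
t 9.57 pos [606.1 130.  112. ] j [ 2. 40. 89.  0. 51. 94.] op 0.66 F [ 0.  -0.1 -3.2] grip 30.0
row [-0.0002, 0.0045, 0.0051, -0.001, -0.0002, 0.0017]
```

View pics/s2.png

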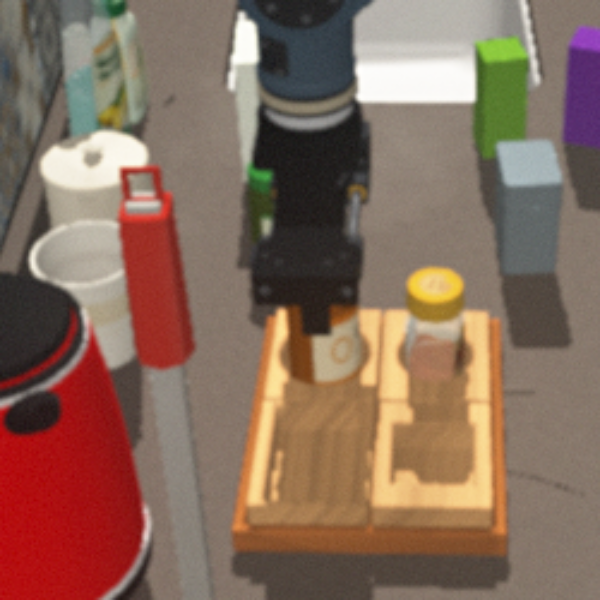

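The spice jar stands upright in its well at crop (435,330), and the honey jar is inside the large round well at (325,350). I'll release, then go to the green box.

Request:
step_arm(steps=[[0,0.004,0.007,0,0,0,1],[0,0.004,0.007,0,0,0,1],[0,0.004,0.007,0,0,0,-1],[0,0.004,0.007,0,0,0,-1],[0,0.004,0.007,0,0,0,-1],[0,0.004,0.007,0,0,0,-1],[0,0.004,0.007,0,0,0,-1]])

```text
time_s: 10.2
position: [0.6058, 0.1293, 0.1102]
tcp_rot: [[0.999, -0.045, 0.0], [-0.045, -0.999, 0.001], [0.0, -0.001, -1.0]]
force: [-0.3, 1.0, -0.1]
opening: 0.945
grasp_force: 0.0
```

Request:
step_arm(steps=[[0,0,-0.05,0,0,0,-1],[0,0,-0.15,0,0,0,-1],[0,0,-0.28,0,0,0,-1],[0,0,-0.4,0,0,0,-1],[-0.08,0.1,-0.4,0,0,0,-1],[-0.16,0.2,-0.4,0,0,0,-1],[-0.24,0.3,-0.4,0,0,0,-1],[-0.32,0.4,-0.4,0,0,0,-1]])

```text
time_s: 10.87
position: [0.5032, 0.0129, 0.2303]
tcp_rot: [[0.999, -0.044, 0.001], [-0.044, -0.999, 0.0], [0.001, -0.0, -1.0]]
force: [0.3, -0.6, -1.0]
opening: 1.0
grasp_force: 0.0
```

```bash
python3 -c "
from h import *
go(439.3,-231,220,10.9)"
```

```text
t 10.87 pos [503.2  12.9 230.3] j [-11.  22. 100.   0.  57.  81.] op 1.0 F [ 0.3 -0.6 -1. ] grip 0.0
row [-0.1772, 0.8216, 0.0338, -0.0004, -0.0009, -0.2978]
```

Request:
step_arm(steps=[[-0.177,0.822,0.034,0,-0.001,-0.298,-1],[-0.177,0.822,0.034,0,-0.001,-0.298,-1],[-0.177,0.822,0.034,0,-0.001,-0.298,-1],[-0.177,0.822,0.034,0,-0.001,-0.298,-1],[-0.177,0.822,0.034,0,-0.001,-0.298,-1],[-0.177,0.822,0.034,0,-0.001,-0.298,-1],[-0.177,0.822,0.034,0,-0.001,-0.298,-1],[-0.177,0.822,0.034,0,-0.001,-0.298,-1]])

```text
time_s: 11.53
position: [0.4398, -0.2339, 0.2195]
tcp_rot: [[0.983, 0.183, -0.0], [0.183, -0.983, -0.001], [-0.0, 0.001, -1.0]]
force: [-0.0, -0.1, -0.4]
opening: 1.002
grasp_force: 0.0
```

Request:
step_arm(steps=[[0,0,0,0,0,0,-1],[0,0,0,0,0,0,-1]])

```text
time_s: 11.7
position: [0.44, -0.2289, 0.2193]
tcp_rot: [[0.982, 0.188, -0.002], [0.189, -0.982, 0.002], [-0.001, -0.002, -1.0]]
force: [0.4, -0.3, -0.4]
opening: 0.997
grasp_force: 0.0
```

```bash
python3 -c "
from h import *
go(439.3,-231,95,10.9)"
```

```text
t 11.7 pos [ 440.  -228.9  219.3] j [-40.  23. 102.   0.  55.  39.] op 0.997 F [ 0.4 -0.3 -0.4] grip 0.0
row [-0.0033, 0.0076, 0.4143, -0.0031, 0.0016, -0.0008]
```

Request:
step_arm(steps=[[-0.003,0.004,0.12,-0.002,0.001,0,-1],[-0.003,0.004,0.25,-0.002,0.001,0,-1],[-0.003,0.004,0.36,-0.002,0.001,0,-1],[-0.003,0.004,0.413,-0.002,0.001,0,-1],[-0.003,0.004,0.413,-0.002,0.001,0,-1],[-0.003,0.004,0.413,-0.002,0.001,0,-1],[-0.003,0.004,0.413,-0.002,0.001,0,1],[-0.003,0.004,0.413,-0.002,0.001,0,1]])

```text
time_s: 12.37
position: [0.4406, -0.2316, 0.097]
tcp_rot: [[0.982, 0.189, 0.003], [0.189, -0.982, -0.003], [0.002, 0.003, -1.0]]
force: [0.8, 0.1, 0.2]
opening: 0.92
grasp_force: 0.0
```

Request:
step_arm(steps=[[0,0,0,0,0,0,1],[0,0,0,0,0,0,1],[0,0,0,0,0,0,1],[0,0,0,0,0,0,1],[0,0,0,0,0,0,1],[0,0,0,0,0,0,1]])

```text
time_s: 12.87
position: [0.4394, -0.2316, 0.0956]
tcp_rot: [[0.982, 0.188, 0.0], [0.188, -0.982, -0.001], [-0.0, 0.001, -1.0]]
force: [-0.2, -0.0, 1.1]
opening: 0.499
grasp_force: 30.0
```

```bash
python3 -c "
from h import *
go(522,-60,270,4)"
```

```text
t 12.87 pos [ 439.4 -231.6   95.6] j [-41.  35. 108.  -0.  37.  39.] op 0.499 F [-0.2 -0.   1.1] grip 30.0
row [0.3779, -0.5097, -0.5816, 0.0008, 0.0, 0.1515]
```

Request:
step_arm(steps=[[0,0,-0.1,0,0,0,1],[0,0,-0.23,0,0,0,1],[0,0,-0.36,0,0,0,1],[0,0,-0.49,0,0,0,1],[0.07,-0.1,-0.58,0,0,0.05,1],[0.15,-0.2,-0.58,0,0,0.1,1],[0.23,-0.31,-0.58,0,0,0.15,1],[0.31,-0.41,-0.58,0,0,0.15,1]])

```text
time_s: 13.53
position: [0.5079, -0.0916, 0.2703]
tcp_rot: [[0.998, 0.069, 0.001], [0.069, -0.998, -0.001], [0.001, 0.001, -1.0]]
force: [-0.1, 0.0, -1.1]
opening: 0.507
grasp_force: 30.0
```

```bash
python3 -c "
from h import *
go(520.8,190,265,-2.7)"
```

```text
t 13.53 pos [507.9 -91.6 270.3] j [-23.  20.  96.  -0.  64.  63.] op 0.507 F [-0.1  0.  -1.1] grip 30.0
row [0.1071, -0.9335, 0.017, 0.0011, -0.0016, 0.1473]
```

Request:
step_arm(steps=[[0.107,-0.12,0.017,0,-0.001,0.06,1],[0.107,-0.25,0.017,0,-0.001,0.147,1],[0.107,-0.38,0.017,0,-0.001,0.147,1],[0.107,-0.51,0.017,0,-0.001,0.147,1],[0.107,-0.64,0.017,0,-0.001,0.147,1],[0.107,-0.77,0.017,0,-0.001,0.147,1],[0.107,-0.88,0.017,0,-0.001,0.147,1],[0.107,-0.933,0.017,0,-0.001,0.147,1]])

```text
time_s: 14.2
position: [0.5184, 0.1921, 0.2638]
tcp_rot: [[0.999, -0.041, -0.002], [-0.041, -0.999, 0.001], [-0.002, -0.001, -1.0]]
force: [0.8, -0.3, -0.8]
opening: 0.505
grasp_force: 30.0
```

```bash
python3 -c "
from h import *
go(520.8,243.6,240,-2.7)"
```

```text
t 14.2 pos [518.4 192.1 263.8] j [  9.  24.  91.   0.  65. 101.] op 0.505 F [ 0.8 -0.3 -0.8] grip 30.0
row [0.0009, -0.1719, 0.0795, -0.0009, 0.0025, 0.0076]
```

Request:
step_arm(steps=[[0.001,-0.09,0.04,0,0.002,0.007,1],[0.001,-0.17,0.079,0,0.002,0.007,1],[0.001,-0.17,0.079,0,0.002,0.007,1],[0.001,-0.17,0.079,0,0.002,0.007,1],[0.001,-0.17,0.079,0,0.002,0.007,1],[0.001,-0.17,0.079,0,0.002,0.007,1],[0.001,-0.17,0.079,0,0.002,0.007,1]])

```text
time_s: 14.78
position: [0.5227, 0.2382, 0.2409]
tcp_rot: [[0.999, -0.051, 0.002], [-0.051, -0.999, -0.001], [0.002, 0.001, -1.0]]
force: [0.2, 0.2, -1.2]
opening: 0.506
grasp_force: 30.0
```

```bash
python3 -c "
from h import *
go(520.8,243.6,109,-2.7)"
```

```text
t 14.78 pos [522.7 238.2 240.9] j [ 13.  27.  90.  -0.  63. 106.] op 0.506 F [ 0.2  0.2 -1.2] grip 30.0
row [-0.0078, -0.0179, 0.4397, 0.0008, -0.002, -0.0053]
```

Request:
step_arm(steps=[[-0.005,-0.012,0.11,0,-0.002,-0.003,1],[-0.005,-0.012,0.2,0,-0.002,-0.003,1],[-0.005,-0.012,0.25,0,-0.002,-0.003,1],[-0.005,-0.012,0.27,0,-0.002,-0.003,1],[-0.005,-0.012,0.27,0,-0.002,-0.003,1],[-0.005,-0.012,0.27,0,-0.002,-0.003,1],[-0.005,-0.012,0.27,0,-0.002,-0.003,1],[-0.005,-0.012,0.27,0,-0.002,-0.003,1]])

```text
time_s: 15.45
position: [0.5221, 0.243, 0.1609]
tcp_rot: [[0.999, -0.048, 0.002], [-0.048, -0.999, 0.0], [0.002, -0.0, -1.0]]
force: [1.3, 0.0, -0.6]
opening: 0.503
grasp_force: 30.0
```

```bash
python3 -c "
from h import *
go(520.8,243.6,109,-2.7)"
```

```text
t 15.45 pos [522.1 243.  160.9] j [ 14.  33.  94.  -0.  53. 107.] op 0.503 F [ 1.3  0.  -0.6] grip 30.0
row [-0.005, -0.0018, 0.1731, -0.0004, -0.003, -0.0007]
```

Request:
step_arm(steps=[[-0.004,-0.002,0.05,0,-0.003,0,1],[-0.004,-0.002,0.09,0,-0.003,0,1],[-0.004,-0.002,0.12,0,-0.003,0,1],[-0.004,-0.002,0.145,0,-0.003,0,1],[-0.004,-0.002,0.162,0,-0.003,0,1],[-0.004,-0.002,0.173,0,-0.003,0,1],[-0.004,-0.002,0.173,0,-0.003,0,1],[-0.004,-0.002,0.173,0,-0.003,0,1]])

```text
time_s: 16.12
position: [0.5202, 0.2436, 0.1078]
tcp_rot: [[0.999, -0.047, -0.002], [-0.047, -0.999, -0.0], [-0.002, 0.0, -1.0]]
force: [0.2, -0.2, 0.1]
opening: 0.501
grasp_force: 30.0
```

```bash
python3 -c "
from h import *
go(520.8,243.6,107.2,-2.7)
c=capture('side'); im=c['image'][:,:,::-1]
cv2.imwrite('pics/s3.png',cv2.resize(im[140:390,150:400],None,fx=2.4,fy=2.4))"
```

```text
t 16.12 pos [520.2 243.6 107.8] j [ 14.  38.  96.   0.  47. 107.] op 0.501 F [ 0.2 -0.2  0.1] grip 30.0
row [0.002, -0.0001, 0.002, 0.0006, 0.0028, -0.0002]
```

View pics/s3.png

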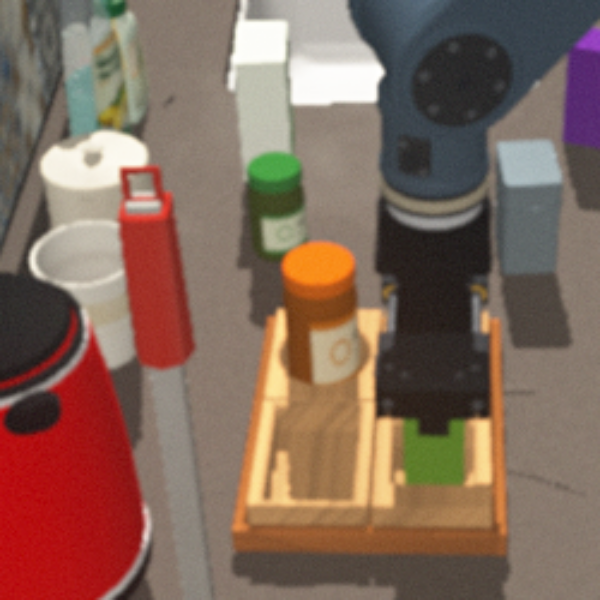

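The green box is seated in the square well at crop (435,455), and the honey jar is upright at (320,310). I'll release, then go to the wide box while turning to yaw 90°.

Request:
step_arm(steps=[[0.002,0,0.003,0,0.003,0,1],[0.002,0,0.003,0,0.003,0,-0.7],[0.002,0,0.003,0,0.003,0,-0.7],[0.002,0,0.003,0,0.003,0,-0.7],[0.002,0,0.003,0,0.003,0,-0.7],[0.002,0,0.003,0,0.003,0,-0.7],[0.002,0,0.003,0,0.003,0,-0.7]])

```text
time_s: 16.75
position: [0.5204, 0.2434, 0.1065]
tcp_rot: [[0.999, -0.047, -0.001], [-0.047, -0.999, -0.001], [-0.001, 0.001, -1.0]]
force: [1.0, 0.3, 0.2]
opening: 0.822
grasp_force: 0.0
```

Request:
step_arm(steps=[[0,0,-0.05,0,0,0,-0.7],[0,0,-0.15,0,0,0,-0.7],[0,0,-0.28,0,0,0,-1],[0,0,-0.41,0,0,0,-1],[0,0,-0.53,0,0,0,-1],[0,0.11,-0.56,0,0,0,-1],[0,0.24,-0.56,0,0,0,-1],[0,0.37,-0.56,0,0,0,-1]])

```text
time_s: 17.42
position: [0.5156, 0.1322, 0.2763]
tcp_rot: [[0.999, -0.045, 0.003], [-0.045, -0.999, -0.001], [0.003, 0.0, -1.0]]
force: [0.4, -0.5, -0.4]
opening: 0.996
grasp_force: 0.0
```

```bash
python3 -c "
from h import *
go(580,-60,275,40)"
```

```text
t 17.42 pos [515.6 132.2 276.3] j [ 2. 21. 94. -0. 65. 95.] op 0.996 F [ 0.4 -0.5 -0.4] grip 0.0
row [0.2429, 0.6306, 0.0054, 0.002, -0.0035, -0.9457]
```

Request:
step_arm(steps=[[0.243,0.631,0.005,0,-0.003,-0.15,-1],[0.243,0.631,0.005,0,-0.003,-0.3,-1],[0.243,0.631,0.005,0,-0.003,-0.45,-1],[0.243,0.631,0.005,0,-0.003,-0.6,-1],[0.243,0.631,0.005,0,-0.003,-0.75,-1],[0.243,0.631,0.005,0,-0.003,-0.85,-1],[0.243,0.631,0.005,0,-0.003,-0.946,-1],[0.243,0.631,0.005,0,-0.003,-0.946,-1]])

```text
time_s: 18.08
position: [0.5791, -0.0611, 0.2728]
tcp_rot: [[0.768, 0.64, -0.004], [0.64, -0.768, -0.001], [-0.004, -0.002, -1.0]]
force: [-0.2, -0.1, -0.5]
opening: 1.002
grasp_force: 0.0
```

```bash
python3 -c "
from h import *
go(650,-180,260,82)"
```

```text
t 18.08 pos [579.1 -61.1 272.8] j [-17.  25.  87.  -0.  68.  33.] op 1.002 F [-0.2 -0.1 -0.5] grip 0.0
row [-0.0718, 0.4558, 0.0423, -0.0035, 0.0035, -0.9378]
```

Request:
step_arm(steps=[[-0.072,0.456,0.042,-0.002,0.003,-0.15,-1],[-0.072,0.456,0.042,-0.002,0.003,-0.3,-1],[-0.072,0.456,0.042,-0.002,0.003,-0.45,-1],[-0.072,0.456,0.042,-0.002,0.003,-0.6,-1],[-0.072,0.456,0.042,-0.002,0.003,-0.75,-1],[-0.072,0.456,0.042,-0.002,0.003,-0.85,-1],[-0.072,0.456,0.042,-0.002,0.003,-0.938,-1],[-0.072,0.456,0.042,-0.002,0.003,-0.938,-1]])

```text
time_s: 18.75
position: [0.65, -0.1781, 0.2602]
tcp_rot: [[0.138, 0.99, -0.001], [0.99, -0.138, 0.0], [0.0, -0.001, -1.0]]
force: [0.4, -0.0, 0.7]
opening: 0.999
grasp_force: 0.0
```

```bash
python3 -c "
from h import *
go(671.8,-210.9,240,90.3)"
```

```text
t 18.75 pos [ 650.  -178.1  260.2] j [-25.  33.  74.  -0.  73. -17.] op 0.999 F [ 0.4 -0.   0.7] grip 0.0
row [-0.0981, 0.0872, 0.0673, -0.0017, -0.0004, -0.1831]
```

Request:
step_arm(steps=[[-0.098,0.087,0.067,-0.002,0,-0.1,-1],[-0.098,0.087,0.067,-0.002,0,-0.183,-1],[-0.098,0.087,0.067,-0.002,0,-0.183,-1],[-0.098,0.087,0.067,-0.002,0,-0.183,-1],[-0.098,0.087,0.067,-0.002,0,-0.183,-1],[-0.098,0.087,0.067,-0.002,0,-0.183,-1]])

```text
time_s: 19.25
position: [0.672, -0.2105, 0.2415]
tcp_rot: [[-0.004, 1.0, 0.002], [1.0, 0.004, -0.0], [-0.0, 0.002, -1.0]]
force: [0.0, -0.6, 0.4]
opening: 0.999
grasp_force: 0.0
```

```bash
python3 -c "
from h import *
go(671.8,-210.9,118,90.3)"
```

```text
t 19.25 pos [ 672.  -210.5  241.5] j [-26.  37.  70.   0.  73. -27.] op 0.999 F [ 0.  -0.6  0.4] grip 0.0
row [-0.0012, -0.0014, 0.4118, 0.0026, 0.0005, -0.0011]
```

Request:
step_arm(steps=[[-0.001,-0.001,0.12,0.002,0,0,-1],[-0.001,-0.001,0.24,0.002,0,0,-1],[-0.001,-0.001,0.35,0.002,0,0,-1],[-0.001,-0.001,0.412,0.002,0,0,-1],[-0.001,-0.001,0.412,0.002,0,0,-1],[-0.001,-0.001,0.412,0.002,0,0,-1],[-0.001,-0.001,0.412,0.002,0,0,1],[-0.001,-0.001,0.412,0.002,0,0,1]])

```text
time_s: 19.92
position: [0.6735, -0.2123, 0.1198]
tcp_rot: [[-0.005, 1.0, 0.004], [1.0, 0.005, -0.002], [-0.002, 0.004, -1.0]]
force: [0.1, -0.1, 0.1]
opening: 0.92
grasp_force: 0.0
```

Request:
step_arm(steps=[[0,0,0,0,0,0,1],[0,0,0,0,0,0,1],[0,0,0,0,0,0,1],[0,0,0,0,0,0,1],[0,0,0,0,0,0,1],[0,0,0,0,0,0,1]])

```text
time_s: 20.42
position: [0.6719, -0.2118, 0.1172]
tcp_rot: [[-0.005, 1.0, -0.0], [1.0, 0.005, -0.0], [-0.0, -0.0, -1.0]]
force: [-0.2, 0.8, 2.0]
opening: 0.552
grasp_force: 30.0
```

```bash
python3 -c "
from h import *
go(610,-60,300,87.3)"
```

```text
t 20.42 pos [ 671.9 -211.8  117.2] j [-27.  45.  75.  -0.  60. -27.] op 0.552 F [-0.2  0.8  2. ] grip 30.0
row [0.507, -0.2039, -0.6095, -0.0003, 0.0003, 0.0664]
```

Request:
step_arm(steps=[[0,0,-0.1,0,0,0,1],[0,0,-0.23,0,0,0,1],[0,0,-0.36,0,0,0,1],[0,0,-0.49,0,0,0,1],[0.05,-0.02,-0.6,0,0,0.03,1],[0.17,-0.07,-0.61,0,0,0.066,1],[0.29,-0.12,-0.61,0,0,0.066,1],[0.41,-0.16,-0.61,0,0,0.066,1]])

```text
time_s: 21.08
position: [0.6223, -0.0882, 0.3008]
tcp_rot: [[0.048, 0.999, 0.001], [0.999, -0.048, -0.0], [-0.0, 0.001, -1.0]]
force: [0.1, 0.7, -1.3]
opening: 0.549
grasp_force: 30.0
```

```bash
python3 -c "
from h import *
go(609.7,180,290,87.3)"
```

```text
t 21.08 pos [622.3 -88.2 300.8] j [-18.  27.  78.  -0.  74. -15.] op 0.549 F [ 0.1  0.7 -1.3] grip 30.0
row [0.8911, -0.085, 0.0356, 0.0007, 0.0004, -0.0015]
```

Request:
step_arm(steps=[[0.12,-0.03,0.036,0,0,-0.001,1],[0.25,-0.06,0.036,0,0,-0.001,1],[0.38,-0.085,0.036,0,0,-0.001,1],[0.51,-0.085,0.036,0,0,-0.001,1],[0.63,-0.085,0.036,0,0,-0.001,1],[0.75,-0.085,0.036,0,0,-0.001,1],[0.84,-0.085,0.036,0,0,-0.001,1],[0.89,-0.085,0.036,0,0,-0.001,1]])

```text
time_s: 21.75
position: [0.6096, 0.1823, 0.2888]
tcp_rot: [[0.043, 0.999, -0.001], [0.999, -0.043, 0.001], [0.001, -0.001, -1.0]]
force: [-0.2, 0.3, -1.3]
opening: 0.549
grasp_force: 30.0
```

```bash
python3 -c "
from h import *
go(609.7,238.6,230,87.3)"
```

```text
t 21.75 pos [609.6 182.3 288.8] j [ 7. 29. 78.  0. 74.  9.] op 0.549 F [-0.2  0.3 -1.3] grip 30.0
row [0.1873, -0.0074, 0.1962, -0.0013, -0.0011, 0.0055]
```

Request:
step_arm(steps=[[0.1,-0.007,0,-0.001,-0.001,0.005,1],[0.187,-0.007,0.03,-0.001,-0.001,0.005,1],[0.187,-0.007,0.1,-0.001,-0.001,0.005,1],[0.187,-0.007,0.17,-0.001,-0.001,0.005,1],[0.187,-0.007,0.196,-0.001,-0.001,0.005,1],[0.187,-0.007,0.196,-0.001,-0.001,0.005,1],[0.187,-0.007,0.196,-0.001,-0.001,0.005,1],[0.187,-0.007,0.196,-0.001,-0.001,0.005,1]])

```text
time_s: 22.42
position: [0.6118, 0.2344, 0.2315]
tcp_rot: [[0.051, 0.999, 0.003], [0.999, -0.051, -0.001], [-0.001, 0.003, -1.0]]
force: [1.7, -0.3, -0.8]
opening: 0.552
grasp_force: 30.0
```

```bash
python3 -c "
from h import *
go(609.7,238.6,170,87.3)"
```

```text
t 22.42 pos [611.8 234.4 231.5] j [11. 34. 78. -0. 68. 14.] op 0.552 F [ 1.7 -0.3 -0.8] grip 30.0
row [0.0136, -0.0081, 0.205, 0.0032, 0.0007, -0.0047]
```

Request:
step_arm(steps=[[0.01,-0.005,0.07,0.002,0,-0.003,1],[0.01,-0.005,0.14,0.002,0,-0.003,1],[0.01,-0.005,0.19,0.002,0,-0.003,1],[0.01,-0.005,0.205,0.002,0,-0.003,1],[0.01,-0.005,0.205,0.002,0,-0.003,1],[0.01,-0.005,0.205,0.002,0,-0.003,1],[0.01,-0.005,0.205,0.002,0,-0.003,1]])

```text
time_s: 23.0
position: [0.6107, 0.2381, 0.1706]
tcp_rot: [[0.048, 0.999, 0.002], [0.999, -0.048, -0.0], [-0.0, 0.002, -1.0]]
force: [0.3, 0.2, -0.4]
opening: 0.554
grasp_force: 30.0
```

```bash
python3 -c "
from h import *
go(609.7,238.6,129.5,87.3)"
```

```text
t 23.0 pos [610.7 238.1 170.6] j [12. 38. 81. -0. 61. 14.] op 0.554 F [ 0.3  0.2 -0.4] grip 30.0
row [0.0015, -0.0036, 0.137, 0.0028, 0.0001, -0.0007]
```

Request:
step_arm(steps=[[0.001,-0.003,0.03,0.002,0,0,1],[0.001,-0.003,0.06,0.002,0,0,1],[0.001,-0.003,0.085,0.002,0,0,1],[0.001,-0.003,0.11,0.002,0,0,1],[0.001,-0.003,0.126,0.002,0,0,1],[0.001,-0.003,0.137,0.002,0,0,1],[0.001,-0.003,0.137,0.002,0,0,1],[0.001,-0.003,0.137,0.002,0,0,1]])

```text
time_s: 23.67
position: [0.6075, 0.2382, 0.1291]
tcp_rot: [[0.047, 0.999, -0.005], [0.999, -0.047, -0.001], [-0.002, -0.005, -1.0]]
force: [-3.1, -0.6, 11.1]
opening: 0.553
grasp_force: 30.0
```

```bash
python3 -c "
from h import *
go(609.7,238.6,128.7,87.3)
c=capture('side'); im=c['image'][:,:,::-1]
cv2.imwrite('pics/s4.png',cv2.resize(im[140:390,150:400],None,fx=2.4,fy=2.4))"
```

```text
t 23.67 pos [607.5 238.2 129.1] j [12. 40. 83. -0. 57. 14.] op 0.553 F [-3.1 -0.6 11.1] grip 30.0
row [0.0017, 0.0073, 0.0012, -0.0062, 0.0022, 0.0005]
```

View pics/s4.png

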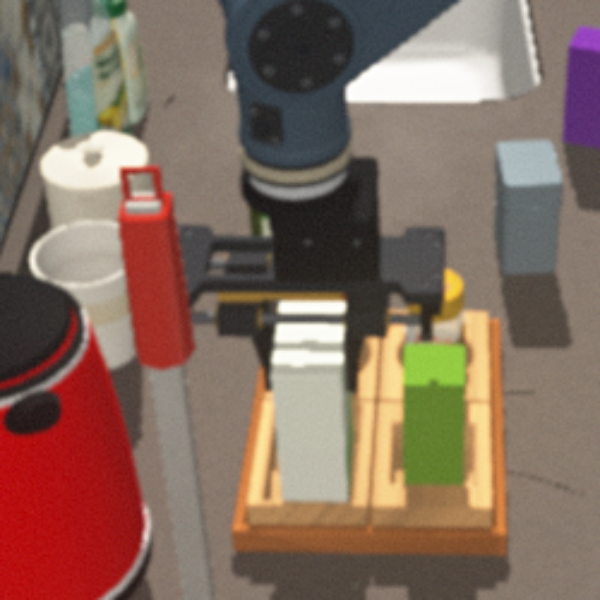

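The white box is in the long well at crop (310,400), pressing lightly on the floor (11 N) at the expected height. I'll release and retreat.

Request:
step_arm(steps=[[0,0.003,0,0,0,0,1],[0,0.003,0,0,0,0,-0.6],[0,0.003,0,0,0,0,-0.6],[0,0.003,0,0,0,0,-0.6],[0,0.003,0,0,0,0,-0.6],[0,0.003,0,0,0,0,-0.6],[0,0.003,0,0,0,0,-0.6]])

```text
time_s: 24.3
position: [0.6093, 0.2382, 0.1273]
tcp_rot: [[0.047, 0.999, -0.003], [0.999, -0.047, -0.001], [-0.001, -0.003, -1.0]]
force: [-0.1, 0.5, 0.1]
opening: 0.79
grasp_force: 0.0
```

Request:
step_arm(steps=[[0,0,-0.05,0,0,0,-0.6],[0,0,-0.15,0,0,0,-0.6],[0,0,-0.28,0,0,0,-0.6],[0,0,-0.41,0,0,0,-0.6],[0,0,-0.53,0,0,0,-0.6],[-0.13,0,-0.56,0,0,0,-0.6],[-0.26,0,-0.56,0,0,0,-0.6],[-0.39,0,-0.56,0,0,0,-0.6]])

```text
time_s: 24.97
position: [0.6046, 0.1211, 0.2975]
tcp_rot: [[0.045, 0.999, 0.001], [0.999, -0.045, -0.001], [-0.001, 0.001, -1.0]]
force: [1.1, -1.1, -0.2]
opening: 0.8
grasp_force: 0.0
```

Request:
step_arm(steps=[[-0.13,-0.05,0,0,0,0,-0.6],[-0.26,-0.1,0,0,0,0,-0.6],[-0.39,-0.15,0,0,0,0,-0.6],[-0.52,-0.2,0,0,0,0,-0.6],[-0.65,-0.25,0,0,0,0,-0.6],[-0.78,-0.3,0,0,0,0,-0.6],[-0.9,-0.3,0,0,0,0,-0.6],[-1,-0.3,0,0,0,0,-0.6]])

```text
time_s: 25.63
position: [0.499, -0.1762, 0.2966]
tcp_rot: [[0.049, 0.999, -0.003], [0.999, -0.049, -0.002], [-0.002, -0.003, -1.0]]
force: [1.1, 0.4, -0.6]
opening: 0.798
grasp_force: 0.0
```

Request:
step_arm(steps=[[-0.13,0,0,0,0,0,-0.6],[-0.26,0,0,0,0,0,-0.6],[-0.39,0,0,0,0,0,-0.6],[-0.39,0,0,0,0,0,-0.6],[-0.39,0,0,0,0,0,-0.6],[-0.39,0,0,0,0,0,-0.6]])

```text
time_s: 26.13
position: [0.4942, -0.2902, 0.296]
tcp_rot: [[0.048, 0.999, -0.004], [0.999, -0.048, 0.001], [0.001, -0.004, -1.0]]
force: [-0.6, -0.1, 0.5]
opening: 0.798
grasp_force: 0.0
```

```bash
python3 - <<'E'
from h import *
c=capture('top'); im=c['image'][:,:,::-1].copy()
cv2.imwrite('pics/t5.png',cv2.resize(im[140:345,175:480],None,fx=2.6,fy=2.6,interpolation=cv2.INTER_CUBIC))
hsv=cv2.cvtColor(im,cv2.COLOR_BGR2HSV)
def rep(n,lo,hi,roi,z):
    m=cv2.inRange(hsv,lo,hi); q=np.zeros_like(m); x0,y0,x1,y1=roi; q[y0:y1,x0:x1]=m[y0:y1,x0:x1]
    k=max(cv2.findContours(q,cv2.RETR_EXTERNAL,cv2.CHAIN_APPROX_NONE)[0],key=cv2.contourArea)
    r=cv2.minAreaRect((ray(c,k.reshape(-1,2),z)[:,:2]*1000).astype(np.float32)); print(n,np.round(r[0],1),np.round(r[1],1),round(r[2],1))
T=(175,140,310,280)
rep("honey 604.4 128.6",(8,150,190),(16,255,255),T,.130)
rep("spice 515.6 132.8",(17,130,150),(28,255,255),T,.112)
rep("green 520.8 243.6",(38,90,120),(52,255,255),T,.124)
rep("wide 609.7 239.5",(0,0,225),(179,25,255),T,.148)
rep("short 651.8 -62.7",(50,80,80),(75,255,255),(340,160,375,195),.092)
rep("tin 427 -52.8",(90,10,130),(115,80,255),(330,265,375,300),.098)
E
```

```text
honey 604.4 128.6 [605.4 129.2] [54.  53.7] 34.0
spice 515.6 132.8 [516.5 136. ] [40.4 40.5] 89.9
green 520.8 243.6 [520.7 242.1] [42.4 42.2] 89.9
wide 609.7 239.5 [604.  232.8] [91.3 52.9] 85.8
short 651.8 -62.7 [651.8 -62.7] [45.9 46.8] 89.5
tin 427 -52.8 [422.6 -73.2] [30.5 38.5] 89.8
```

View pics/t5.png

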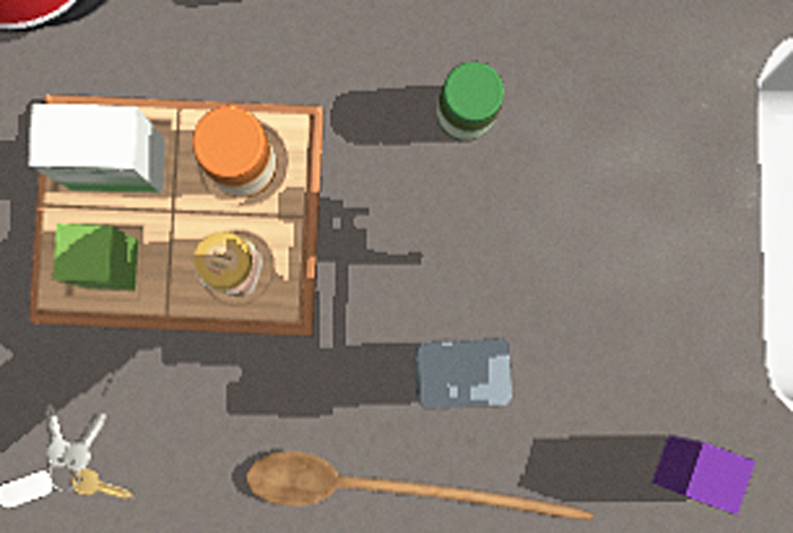

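The final view shows all four pieces standing in their wells: white (85,145), honey (232,150), green (95,257) and spice (228,262). The short jar is unmoved. The tin is at its original pixels (465,373); its odd reading above comes from a shadow across its lid. The arm is clear, so I'll hand in.

```bash
python3 -c "
from rig import *
print(hand_in())"
```

```text
the job is handed in; nothing more can be done
None
```

I placed the honey jar, spice jar, green box and wide box in their matching wells, left the short jar and tin where they stood, and handed the job in at about 26 s; it returned no verdict.

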